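# Lock the open tip box into its nest

## Task

Clamp the open pipette tip box (the one without a lid) in its nest: press down the orange lock tab on that nest's sliding fence and, keeping it held down all the way, slide the fence toward the box until the box is snug between the fence and the end stop. Then let the tab spring up so that the fence locks there, and leave the other nest, the one with the lidded box, as it is.

Things in the scene. Friction and masses are not known exactly. Their poses are not given: they have to be found in the camera images.
- open_tab_top (a point): centre of the flat top of the orange lock tab on the OPEN box's nest, 68 mm above the worktop while up; rides with the tab. x: along the rail toward fence, box and end stop (the way to slide); z up. The flat is 44 x 44 mm with a lip 6 mm high, 4 mm thick at each x end, open at the sides: shut fingertips fit between the lips, push down and drag it along. The fence's face is 39 mm ahead in x.
- open_tab (a joint): how far that tab is pressed down, m: 0 up, with its steel tooth caught between the pins of the rack in the rail (fence locked), 0.012 hard down. From 0.004 the tooth is clear and the fence is free; 6 to 10 mm is ample. A spring pushes it up with 12 N at the top, 16 N at the bottom.
- open_fence (a joint): position of that carriage with fence along the rail, m, growing toward the box: starts at 0 to 0.04, stops hard at 0.104, where the box, against the end stop, has 1 to 2 mm of play. With the tab down it slides at 1 N; let up beyond 0.092, the tooth drops behind the last pin and the fence cannot go back. Grey carriage 60 x 60 mm, top 48 mm above the worktop; fence 110 mm wide, top at 46 mm.
- open_box: tip box without a lid, clear with yellow tips standing out of it, 86 (x) x 124 (y) x 71 mm high, 0.13 kg, loose. It stands 10 mm above the worktop on the nest's fixed aluminium base plate (285 x 150 mm), between low side guides, 5 to 20 mm short of the end stop: the fence pushes it home. Origin: centre of its underside; x as in the nest.
- lidded_tab_top (a point): the same point, with the same axes, of the lock tab on the other nest, which is alike but holds the tip box with the closed lid (88 mm high). To be left alone.
Not all that is in view belongs to the job. What is shaped like the open_box but turquoise is not meant.

How it is judged:
On the way, in this order (a step that is already met when the one before it is completed fails the run):
1. the lock tab of the open box's fence is pressed down before the fence is slid (value of joint open_tab above 0.004 m and value of joint open_fence below 0.06 m), for 0.1 s.
2. the fence has been slid up to the box with the tab still held down (value of joint open_tab above 0.0035 m and value of joint open_fence above 0.092 m), for 0.1 s.
At the end, for the whole second after the job is handed in: The open box's fence stands within 12 mm of its hard stop (joint above 0.092), its tab is up again and locked (less than 1.5 mm down), and the box stands level and at rest in the nest between the fence and the end stop (value of joint open_fence above 0.092 m and value of joint open_tab below 0.0015 m and x of open_box in the frame of open_tab_top between 0.076 and 0.1 m and angle between open_box's own z axis and vertical below 0.1 rad and linear speed of open_box below 0.01 m/s); the robot touches nothing.
It fails at once if the open box's fence is driven along between start and goal with its lock tab up (value of joint open_tab below 0.002 m and value of joint open_fence between 0.05 and 0.086 m and (velocity of joint open_fence above 0.04 m/s or velocity of joint open_fence below -0.04 m/s)).
It fails at once if the fence of the lidded box's nest is moved by more than 15 mm (distance of lidded_tab_top from where it was at the start of the episode above 0.015 m).
It also fails if it takes over 32 s, if anything falls off the work surface, if the arm or the gripper's body presses on something with over 40 N, if the wrist force passes 120 N, or if a joint passes its speed limit or range.

## Robot

A 6-joint arm with a two-finger parallel gripper is mounted at the origin on a cart in front of the work surface, level with it; the furniture and walls round the work are solid. World frame = base frame: x ahead of the robot, y to its left, z up, the work surface at z = 0. Lengths are in m, angles in rad, forces in N, time in s.
With the tool pointing down it reaches from about 0.25 to 0.8 m from the base axis. Payload 3.9 kg.
Tool frame: the origin (TCP) lies on the front face of the gripper's body, between the roots of the fingers; the fingertips stand arm.tip_extent ahead of it and the grasp point (between the pads) lies 54 mm ahead of it (arm.tip_extent is the distance from the TCP to the fingertips, in m); z points along the fingers, x is the direction in which the jaws open and shut, and the axes are right-handed (so a half turn about z gives the same grasp; the last joint's range is limited). The gripper opens to 85 mm and grips with 20 to 120 N. Pads are 22 mm wide; open, the fingers measure 114 mm over their backs; the gripper's body (76 mm by 85 mm) begins 54 mm behind the grasp point. The pads swing forward as they close: fully open they stand 13 mm farther back than shut.
Start: joints at [1.319, 0.26, -0.138, 1.173, 0, 1.571], TCP at [0.131, 0.508, 0.304] pointing down, gripper open.
Joint ranges: [-2.78, 2.78], [-0.83, 1.72], [-1.28, 1.37], [-1.9, 2.12], [-1.57, 1.48], [-3.14, 3.14]. Speed limits (rad/s): [2.57, 2.57, 3.14, 3.14, 3.14, 3.14].

## Interface

Orientations are given as a unit quaternion [x, y, z, w].
In Python, from rig import arm gives the robot as it stands.
- The arm moves only by the tool jog_arm, never from a script. Its argument "series" is a list that holds one entry, the list of rows, each a list of 6 numbers: the shift along the tool's x, y, z in mm, then the turn, a rotation vector about the tool's x, y, z in degrees. A call has 1 to 5 rows; each row is the pose to reach, as a shift and turn from the pose measured when the call began, along the tool's axes at that moment; what a row does not reach only later rows make up. A row lasts 1/8 s, in which the tool goes at most 62.5 mm and 10.7 degrees, less where a joint would pass 70% of its speed; a pose out of reach is approached as far as the arm can. A call with a gripper value outside its range is refused whole. "claw" is the finger opening in mm, from 0 to 85.4, set as the call begins (left out, the last holds). The fingers move at their own pace and stop on an object; the grip force is fixed at half the most. Time passes only in rows, so rows that repeat a pose let the fingers close. It gives the time, the measured TCP pose, the force and the opening at its end, in the units of the state.
- arm.get_obs(): the state, without advancing time (a new reading comes with each control period).
- arm.camera(name): name is "scene" or "top" or "wrist"; returns the picture (480x640x3 uint8, blue, green, red); there is no depth.
- arm.camera_info(name): a dict with "camera_matrix" (3x3 intrinsics, pixels), "D" ([k1, k2, p1, p2, k3] as OpenCV has them; the pictures are not rectified), "R" (3x3) and "t" (3): a world point X has camera coordinates R X + t. Camera axes: x right, y down, z forward; pixel columns grow to the right and rows downward; lengths in m; the calibration is good to about 2 mm. A picture is of the moment at which its call begins: read the wrist's pose just before it. camera_info takes no time and is no camera call; for the wrist camera it gives the pose at the moment of the call.
- arm.hand_in(): hands the job in, once; it reports no verdict.
Trained networks look in the newest picture that a camera, given by its name, has taken for a name from the list of things; names that differ only in an ending like _2 or _b are one class to them, and where a whole thing is asked for, a point or a joint stands for the part that bears it (a point fixed in the world has none). Each returns a list of dicts, best first, with "p" (0 to 1); they miss things now and then, are a little off and sometimes report something else, mostly with a low value. They report only what shows in the picture. A call takes as long as a camera call. They do not tell look-alikes from the thing itself.
- arm.masks_of(camera, target): "mask" (480x640 bool, what is visible of it) and "rect" ([left, top, width, height] in pixels, round what is visible of it).
The state is a dict: "clock": time; "q": joint angles; "joint_velocities": joint speeds; "joint_efforts": joint torques, N m; "tcp_pos": TCP position; "orientation": TCP orientation; "ft_force": force on the tool from outside, world axes, zero at the start; "torque": the same for the moment, N m; "width": finger opening in m.
Only numpy, scipy, OpenCV 4.12 (cv2) and the standard library are available. Lean on these libraries where they do the work, as an engineer would, in place of code of your own. Each camera call takes 0.05 s, during which the arm holds its last target.

## Working session

There is one attempt and no reset: what is moved stays moved. The work goes in short steps, Python scripts to look and compute and a tool call to move; the robot and the scene stay as the last step left them, time stands still between calls to the robot, and variables do not carry over. Pictures are saved under pics/ and viewed, and the job is handed in when it is done.

Besides the shell and the picture viewer there is one more tool, called after "Call:" as a command line: name --argument value ..., lists and objects as JSON in quotes. jog_arm: Moves the arm, as the interface text tells. Its arguments: {"type":"object","properties":{"series":{"type":"array","items":{"type":"array","items":{"type":"array","items":{"type":"number"}}}},"claw":{"type":"number"}},"required":["series"]}

```bash
ls; mkdir -p pics; python3 - <<'E'
from rig import arm
import cv2
o=arm.get_obs(); print(o, arm.tip_extent)
for c in ("scene","top"):
    im=arm.camera(c); cv2.imwrite(f"pics/{c}0.png",im)
    print(c, arm.camera_info(c))
    for t in ("open_tab_top","open_box","lidded_tab_top"):
        print(c,t,[(round(r["p"],2),r["rect"]) for r in arm.masks_of(c,t)])
print(arm.get_obs()["clock"])
E
```

```text
pics
{'clock': 0.0, 'q': array([ 1.31899224e+00,  2.60681149e-01, -1.39402533e-01,  1.17269231e+00,
        2.21087267e-05,  1.57084137e+00]), 'joint_velocities': array([ 0.0014936 , -0.00219488, -0.00141958, -0.00072401,  0.00084288,
        0.00136835]), 'joint_efforts': array([ 4.88786372e-04, -4.05680358e+01,  2.53920686e+01,  1.87236612e-02,
        1.53668211e-04,  3.10971537e-06]), 'tcp_pos': array([0.13066194, 0.50791146, 0.30305361]), 'orientation': array([ 7.90314486e-01,  6.12700607e-01, -7.89023880e-04,  5.97769189e-04]), 'ft_force': array([ 0.52896497,  0.24457792, -0.28762029]), 'torque': array([-0.01794224,  0.03465675, -0.02868291]), 'width': 0.08515384278122853} 0.0726
scene {'camera_matrix': array([[517.29083642,   0.        , 314.49691987],
       [  0.        , 517.29083642, 240.79093984],
       [  0.        ,   0.        ,   1.        ]]), 'D': array([0.00667535, 0.        , 0.        , 0.        , 0.        ]), 'R': array([[ 0.69589458, -0.718022  ,  0.01323402],
       [-0.40000573, -0.40285179, -0.82322892],
       [ 0.59642782,  0.56758686, -0.56755529]]), '
[... 276 characters left out ...]
4.4, 19.9])]
top {'camera_matrix': array([[569.99198482,   0.        , 316.01234177],
       [  0.        , 569.99198482, 241.07179486],
       [  0.        ,   0.        ,   1.        ]]), 'D': array([-0.0556433,  0.       ,  0.       ,  0.       ,  0.       ]), 'R': array([[-0.00502001, -0.99998149,  0.00343891],
       [-0.99075486,  0.0045074 , -0.13558943],
       [ 0.13557141, -0.00408777, -0.99075914]]), 't': array([0.16096293, 0.54963962, 1.8164858 ])}
top open_tab_top [(0.48, [294.3, 265.1, 12.3, 17.1])]
top open_box [(0.98, [148.4, 258.9, 47.2, 46.6]), (0.82, [281.2, 209.7, 40.9, 31.7]), (0.78, [340.1, 220.3, 42.4, 45.6])]
top lidded_tab_top [(0.48, [429.0, 261.6, 18.3, 15.5])]
0.4
```

View pics/scene0.png

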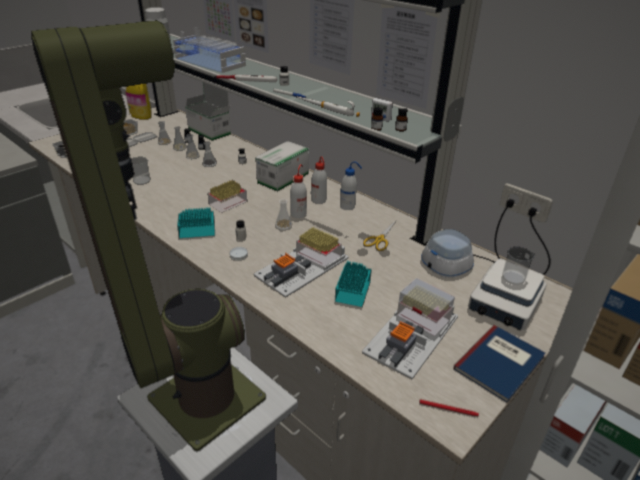

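View pics/top0.png

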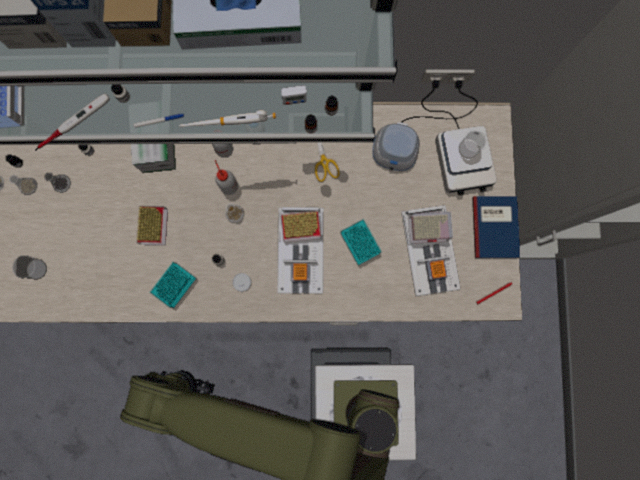

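```bash
python3 - <<'E'
import cv2
im=cv2.imread("pics/top0.png"); c=im[190:320,130:470]; cv2.imwrite("pics/top0c.png",cv2.resize(c,None,fx=2.3,fy=2.3,interpolation=cv2.INTER_CUBIC))
im=cv2.imread("pics/scene0.png"); c=im[190:370,230:440]; cv2.imwrite("pics/scene0c.png",cv2.resize(c,None,fx=3.3,fy=3.3,interpolation=cv2.INTER_CUBIC))
E
```

```text
(no output)
```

View pics/top0c.png

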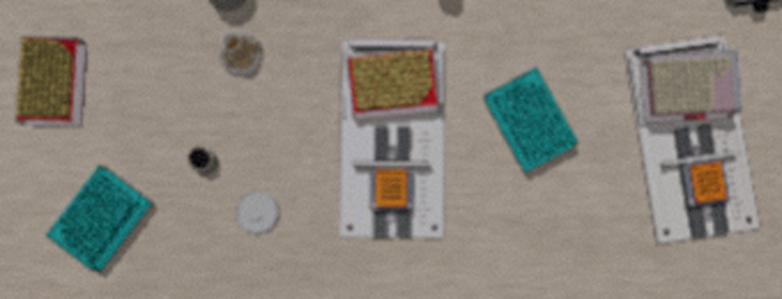

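View pics/scene0c.png

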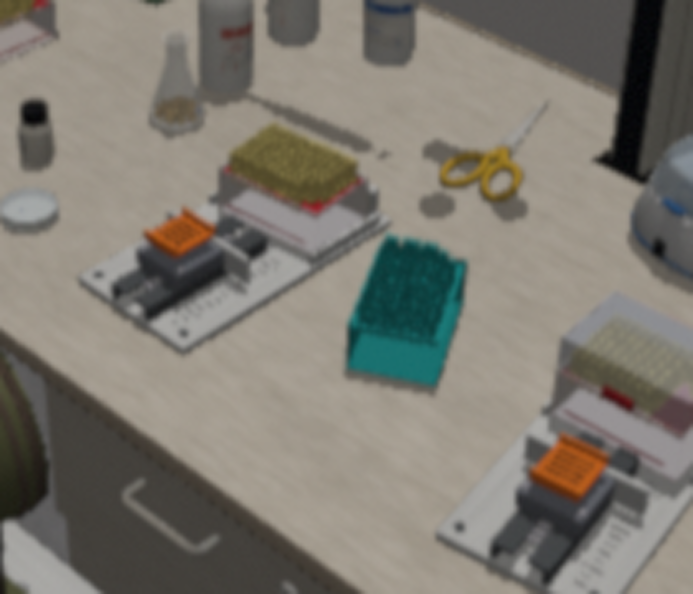

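The open box's nest is the middle one: top (300,272 tab, 300,226 box) and scene (285,262). Its box shows bare yellow tips and no lid. The right nest at top (437,270) has a box under a clear lid. The box on the left at (151,225) has no nest, and the two turquoise boxes are decoys. Next I'll measure the tab and plate.

```bash
cat > h.py <<'E'
import numpy as np, cv2
def ray(ci,uv):
    n=cv2.undistortPoints(np.array(uv,float).reshape(-1,1,2),ci["camera_matrix"],ci["D"]).reshape(-1,2)
    d=np.c_[n,np.ones(len(n))]@ci["R"]; return -ci["R"].T@ci["t"], d
def onz(ci,uv,z):
    o,d=ray(ci,uv); return o+d*((z-o[2])/d[:,2])[:,None]
def proj(ci,X):
    return cv2.projectPoints(np.array(X,float).reshape(-1,3),cv2.Rodrigues(ci["R"])[0],ci["t"],ci["camera_matrix"],ci["D"])[0].reshape(-1,2)
def orange(im,rect):
    h=cv2.cvtColor(im,cv2.COLOR_BGR2HSV); m=cv2.inRange(h,(5,150,90),(20,255,255))
    k=np.zeros_like(m); l,t,w,hh=rect; k[t:t+hh,l:l+w]=m[t:t+hh,l:l+w]; return k
E
python3 - <<'E'
from h import *
from rig import arm
for c,r in (("top",(285,255,30,35)),("scene",(265,245,40,40))):
    im=cv2.imread(f"pics/{c}0.png"); ci=arm.camera_info(c); m=orange(im,r)
    ys,xs=np.nonzero(m); print(c,m.sum()//255,xs.min(),xs.max(),ys.min(),ys.max(),xs.mean(),ys.mean())
    print(onz(ci,[[xs.mean(),ys.mean()]],0.068), onz(ci,[[xs.min()-.5,ys.min()-.5],[xs.max()+.5,ys.max()+.5]],0.07))
    if c=="top":
        # plate corners guess from crop
        print("plate",onz(ci,np.array([[340,238],[442,240],[342,42],[444,42]])/2.3+[130,190],0.01))
E
```

```text
top 207 294 306 264 279 299.9710144927536 271.463768115942
[[0.44903443 0.20987136 0.068     ]] [[0.47431957 0.23034633 0.07      ]
 [0.42327539 0.18919226 0.07      ]]
plate [[0.38221353 0.28359802 0.01      ]
 [0.37872277 0.13901094 0.01      ]
 [0.66486279 0.28181767 0.01      ]
 [0.66419595 0.13427198 0.01      ]]
scene 152 275 294 254 267 284.5855263157895 260.75
[[0.44729663 0.19926502 0.068     ]] [[0.44903871 0.24681898 0.07      ]
 [0.44342583 0.15170561 0.07      ]]
```

Call:
jog_arm --series '[[[-210, 380, 50, 0, 0, -13.7], [-210, 380, 50, 0, 0, -13.7], [-210, 380, 50, 0, 0, -13.7], [-210, 380, 50, 0, 0, -13.7], [-210, 380, 50, 0, 0, -13.7]]]' --claw 0

```text
clock: 1.02
tcp_pos: [0.3546, 0.2971, 0.2687]
orientation: [0.711, 0.703, 0.0, 0.0]
ft_force: [0.8, 1.3, -0.5]
width: 0.0004
```

Call:
jog_arm --series '[[[-87, 92, 19, 0, 0, 0], [-87, 92, 19, 0, 0, 0], [-87, 92, 19, 0, 0, 0], [-87, 92, 19, 0, 0, 0]]]'

```text
clock: 1.52
tcp_pos: [0.4454, 0.2087, 0.2496]
orientation: [0.712, 0.702, 0.0, -0.0]
ft_force: [0.0, 0.6, 0.5]
width: 0.0001
```

```bash
python3 - <<'E'
from h import *
from rig import arm
o=arm.get_obs(); ci=arm.camera_info("wrist"); im=arm.camera("wrist"); cv2.imwrite("pics/w1.png",im)
print(o["clock"],o["tcp_pos"],o["orientation"],o["ft_force"],proj(ci,[.447,.21,.068]))
print(ci)
print([(round(r["p"],2),r["rect"]) for r in arm.masks_of("wrist","open_tab_top")])
np.save("w1.npy",ci,allow_pickle=True)
E
```

```text
1.525 [0.44542852 0.2087114  0.24960746] [ 7.11915078e-01  7.02265461e-01  2.15050096e-04 -3.11630889e-04] [0.01712736 0.64867597 0.53538024] [[319.96519805 240.95737028]]
{'camera_matrix': array([[414.4679578 ,   0.        , 318.18007623],
       [  0.        , 414.4679578 , 241.18680493],
       [  0.        ,   0.        ,   1.        ]]), 'D': array([-0.06217258,  0.        ,  0.        ,  0.        ,  0.        ]), 'R': array([[ 1.29937378e-02,  9.99915329e-01,  7.05625883e-04],
       [ 9.52892780e-01, -1.25965424e-02,  3.03045668e-01],
       [ 3.03028897e-01, -3.26531015e-03, -9.52975774e-01]]), 't': array([-0.21470257, -0.44405089,  0.19375045])}
[(0.84, [282.9, 202.3, 69.7, 79.3])]
```

View pics/w1.png

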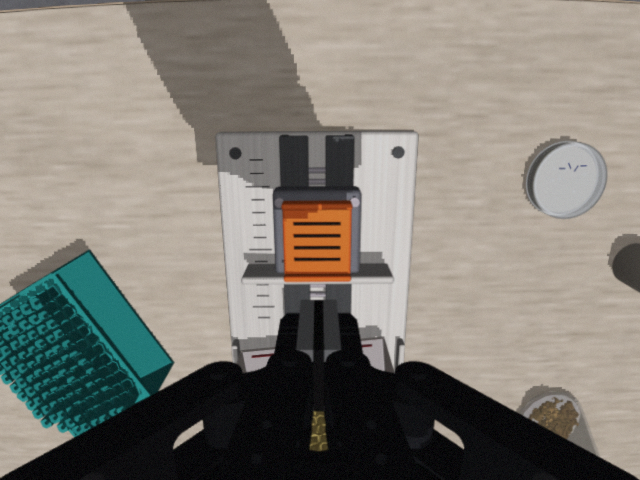

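```bash
python3 - <<'E'
from h import *
ci=np.load("w1.npy",allow_pickle=True).item()
im=cv2.imread("pics/w1.png")
h=cv2.cvtColor(im,cv2.COLOR_BGR2HSV); m=cv2.inRange(h,(5,150,90),(20,255,255)); m[:190]=0;m[300:]=0;m[:,:270]=0;m[:,370:]=0
ys,xs=np.nonzero(m);print(xs.min(),xs.max(),ys.min(),ys.max(),xs.mean(),ys.mean(), cv2.minAreaRect(np.c_[xs,ys].astype(np.float32)))
print("cam",-ci["R"].T@ci["t"])
for z in(.068,.074): print(z,onz(ci,[[317,203],[317,280.5],[283,241],[352,241],[317,241.5]],z))
print("plate",onz(ci,[[218,132],[417,132],[233,345],[404,345]],.01))
print("fence",onz(ci,[[243,280],[393,280]],.046))
cv2.imwrite("pics/w1c.png",cv2.resize(im[120:340,210:430],None,fx=2.7,fy=2.7,interpolation=cv2.INTER_CUBIC))
E
```

```text
282 351 203 280 316.8372398685652 240.5266155531216 ((316.5, 241.5), (77.0, 69.0), 90.0)
cam [0.36721069 0.20972354 0.31935868]
0.068 [[0.42234307 0.20845444 0.068     ]
 [0.47421063 0.20773562 0.068     ]
 [0.44671739 0.18647229 0.068     ]
 [0.44729797 0.23039171 0.068     ]
 [0.44733741 0.20810846 0.068     ]]
0.074 [[0.42102705 0.20848473 0.074     ]
 [0.47165651 0.20778307 0.074     ]
 [0.44481955 0.18702731 0.074     ]
 [0.44538626 0.22989835 0.074     ]
 [0.44542477 0.20814701 0.074     ]]
plate [[0.38121459 0.13682324 0.01      ]
 [0.38311002 0.28169862 0.01      ]
 [0.55796961 0.13445483 0.01      ]
 [0.55994249 0.28102176 0.01      ]]
fence [[0.48254751 0.15464815 0.046     ]
 [0.4839731  0.2619248  0.046     ]]
```

View pics/w1c.png

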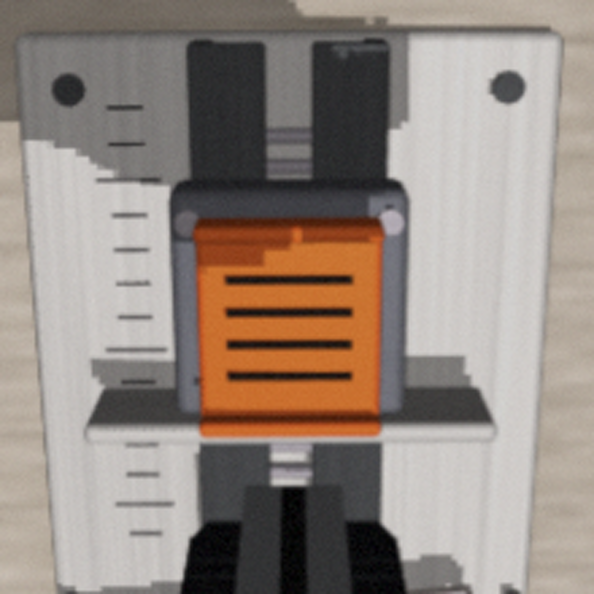

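Wrist view: the orange tab of the open nest spans cols 282–351, rows 203–280. Its lips measure 51 mm over all (52 expected) and the flat 43 mm wide (44 expected). The centre is about (0.4465, 0.208), the yaw about −0.76° and the fence face about x = 0.483. The tool is already aligned, so I'll descend to just above the tab.

Call:
jog_arm --series '[[[0, 1, 50, 0, 0, 0], [0, 1, 90, 0, 0, 0], [0, 1, 102, 0, 0, 0], [0, 1, 102, 0, 0, 0]]]' --claw 0

```text
clock: 2.12
tcp_pos: [0.4451, 0.2106, 0.148]
orientation: [0.71, 0.704, 0.0, -0.0]
ft_force: [0.7, -0.0, -0.0]
width: -0.0001
```

```bash
python3 - <<'E'
from h import *
from rig import arm
o=arm.get_obs(); im=arm.camera("wrist"); cv2.imwrite("pics/w2.png",im)
print(o["clock"],o["tcp_pos"],o["orientation"],o["ft_force"])
E
```

```text
2.125 [0.44508816 0.21063601 0.14802483] [ 7.10301307e-01  7.03897663e-01  6.94127589e-05 -3.57340550e-04] [ 0.6726233  -0.01243091 -0.04739438]
```

View pics/w2.png

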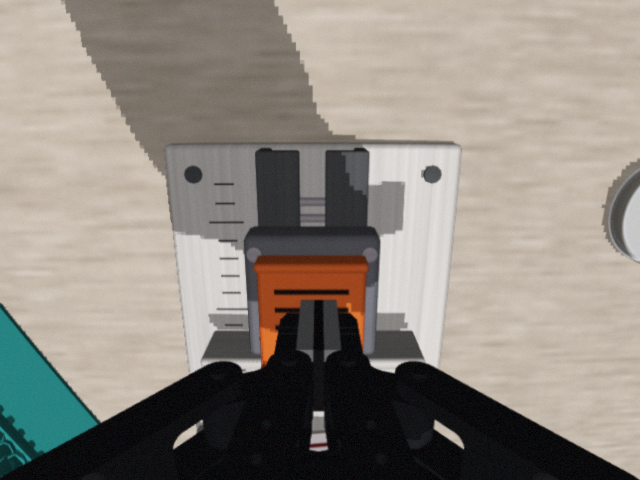

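The shut fingertips (320,300) stand over the tab (257–368, 258–365), about 2 mm to the +y side. I'll correct that and press down.

Call:
jog_arm --series '[[[-2, 1, 6, 0, 0, 0], [-2, 1, 10, 0, 0, 0], [-2, 1, 15, 0, 0, 0], [-2, 1, 15, 0, 0, 0]]]' --claw 0

```text
clock: 2.68
tcp_pos: [0.4487, 0.2091, 0.1356]
orientation: [0.711, 0.704, 0.003, 0.001]
ft_force: [-0.9, -1.3, 12.9]
width: 0.0
```

```bash
python3 - <<'E'
from h import *
from rig import arm
o=arm.get_obs(); im=arm.camera("wrist"); cv2.imwrite("pics/w3.png",im)
print(o["clock"],o["tcp_pos"],o["orientation"],o["ft_force"])
E
```

```text
2.675 [0.44865562 0.20911227 0.13563888] [0.71059386 0.70359578 0.00284907 0.00110851] [-0.94390951 -1.30401642 12.92499337]
```

View pics/w3.png

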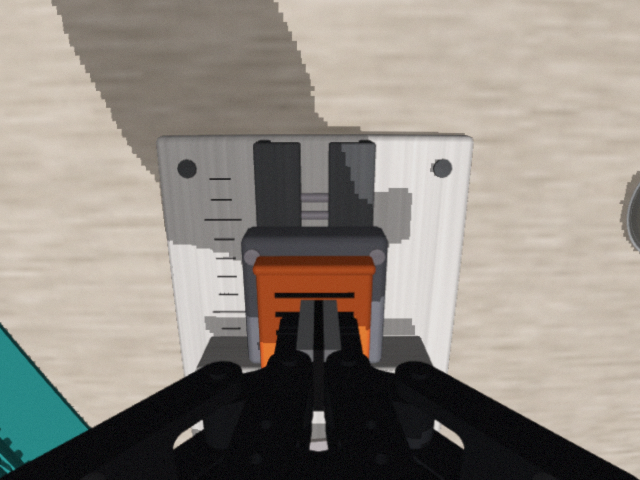

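The spring force of 12.9 N shows the tab is only partly down. I'll press further, allowing for the arm's give.

Call:
jog_arm --series '[[[0, 0, 4, 0, 0, 0], [0, 0, 7, 0, 0, 0], [0, 0, 7, 0, 0, 0]]]' --claw 0

```text
clock: 3.1
tcp_pos: [0.451, 0.2091, 0.1312]
orientation: [0.711, 0.703, 0.005, 0.003]
ft_force: [-1.6, -3.1, 14.6]
width: -0.0001
```

```bash
python3 - <<'E'
from h import *
from rig import arm
o=arm.get_obs(); im=arm.camera("wrist"); cv2.imwrite("pics/w4.png",im)
print(o["clock"],o["tcp_pos"],o["orientation"],o["ft_force"])
E
```

```text
3.1 [0.45104573 0.20912534 0.13115384] [0.71090741 0.70326045 0.0050659  0.00311986] [-1.57210326 -3.05832795 14.55667817]
```

Another 4.5 mm of travel gave 1.7 N more, which fits the spring. The tab is about 8 mm down, so I'll start sliding slowly while holding the press.

Call:
jog_arm --series '[[[0, 5, 3, 0.5, 0, 0], [0, 10, 3, 0.5, 0, 0], [0, 15, 3.5, 0.5, 0, 0], [0, 21, 3.5, 0.5, 0, 0], [0, 27, 3.5, 0.5, 0, 0]]]' --claw 0

```text
clock: 3.78
tcp_pos: [0.4804, 0.2088, 0.1307]
orientation: [0.711, 0.703, 0.004, 0.002]
ft_force: [-1.4, -3.1, 14.3]
width: 0.0003
```

```bash
python3 - <<'E'
from h import *
from rig import arm
o=arm.get_obs(); ci=arm.camera_info("wrist"); im=arm.camera("wrist"); cv2.imwrite("pics/w5.png",im)
print(o["clock"],o["tcp_pos"],o["orientation"],o["ft_force"])
cv2.imwrite("pics/w45.png",np.hstack([cv2.imread("pics/w4.png")[100:400,130:500],im[100:400,130:500]]))
E
```

```text
3.775 [0.48037679 0.20884355 0.13069697] [0.71116796 0.70300749 0.00415442 0.00183111] [-1.44888361 -3.07428384 14.27803218]
```

View pics/w45.png

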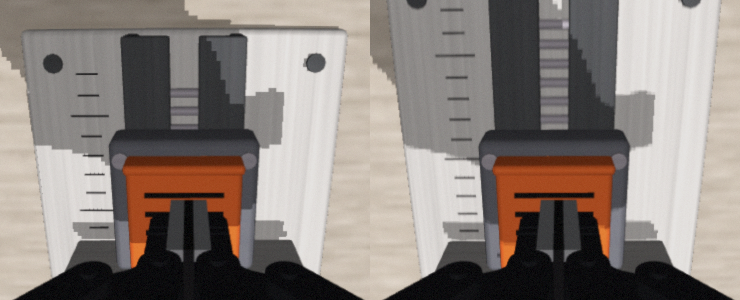

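The carriage moved 29 mm with the finger. The tab's place relative to the finger is unchanged and the down-force is steady, so I'll continue.

Call:
jog_arm --series '[[[0, 5, 3, 0.5, 0, 0], [0, 10, 3, 0.5, 0, 0], [0, 15, 3.3, 0.5, 0, 0], [0, 20, 3.3, 0.5, 0, 0], [0, 25, 3.3, 0.5, 0, 0]]]' --claw 0

```text
clock: 4.45
tcp_pos: [0.5089, 0.2085, 0.1306]
orientation: [0.712, 0.703, 0.004, 0.001]
ft_force: [-0.9, -2.5, 14.7]
width: 0.0004
```

```bash
python3 - <<'E'
from h import *
from rig import arm
o=arm.get_obs(); im=arm.camera("wrist"); cv2.imwrite("pics/w6.png",im)
print(o["clock"],o["tcp_pos"],o["orientation"],o["ft_force"])
E
```

```text
4.45 [0.50888564 0.20854498 0.13062074] [0.71153476 0.70263928 0.00385354 0.00121502] [-0.91504207 -2.47258115 14.68129515]
```

View pics/w6.png

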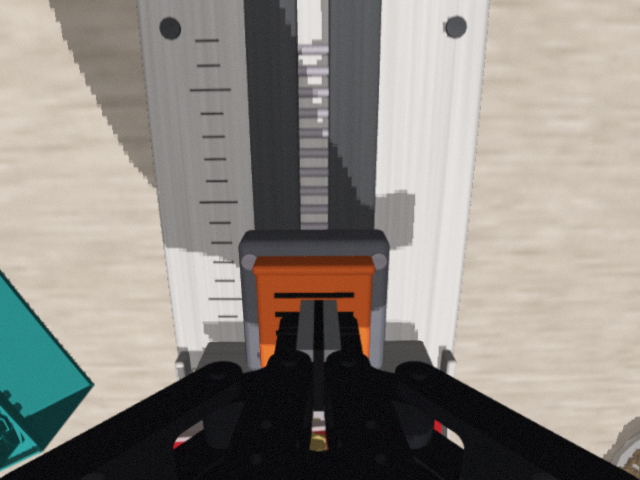

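The carriage is still tracking, about 58 mm travelled, and the fence is now by the box's side guides. Continuing.

Call:
jog_arm --series '[[[0, 5, 3, 0.5, 0, 0], [0, 10, 3, 0.5, 0, 0], [0, 14, 3.3, 0.5, 0, 0], [0, 18, 3.3, 0.5, 0, 0], [0, 22, 3.3, 0.5, 0, 0]]]' --claw 0

```text
clock: 5.12
tcp_pos: [0.5286, 0.2081, 0.1288]
orientation: [0.712, 0.703, -0.001, -0.004]
ft_force: [-9.9, 0.0, 15.3]
width: -0.0002
```

```bash
python3 - <<'E'
from h import *
from rig import arm
o=arm.get_obs(); im=arm.camera("wrist"); cv2.imwrite("pics/w7.png",im)
print(o["clock"],o["tcp_pos"],o["orientation"],o["ft_force"])
E
```

```text
5.125 [0.52860092 0.20812444 0.12883774] [ 7.11527683e-01  7.02645926e-01 -6.34612326e-04 -4.08119341e-03] [-9.93846098e+00  1.50006305e-02  1.53484078e+01]
```

View pics/w7.png

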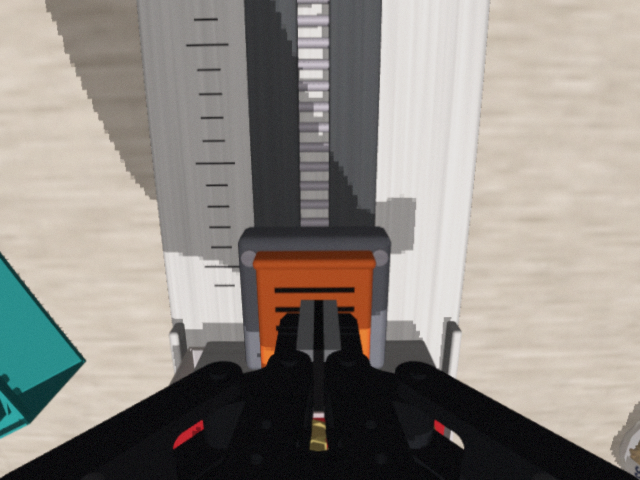

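A resistance of 10 N appeared along the rail after about 80 mm, which is probably the hard stop. I'll push a little more to confirm, keeping the tab down.

Call:
jog_arm --series '[[[0, 5, 2.5, 0, 0, 0], [0, 9, 2.5, 0, 0, 0], [0, 9, 2.5, 0, 0, 0]]]' --claw 0

```text
clock: 5.55
tcp_pos: [0.5308, 0.208, 0.1284]
orientation: [0.711, 0.703, -0.005, -0.01]
ft_force: [-22.1, 0.2, 29.6]
width: -0.0
```

```bash
python3 - <<'E'
from h import *
from rig import arm
o=arm.get_obs(); ci=arm.camera_info("wrist"); im=arm.camera("wrist"); cv2.imwrite("pics/w8.png",im)
print(o["clock"],o["tcp_pos"],o["orientation"],o["ft_force"])
top=arm.camera("top"); cv2.imwrite("pics/top1.png",top)
cv2.imwrite("pics/top1c.png",cv2.resize(top[190:310,250:350],None,fx=5,fy=5,interpolation=cv2.INTER_CUBIC))
# rear outer top edge of orange lip
m=orange(im,(250,220,140,80)); ys,xs=np.nonzero(m); print(xs.min(),xs.max(),ys.min())
print(onz(ci,[[315,ys.min()]],.074-.009))
E
```

```text
5.55 [0.53078144 0.20797013 0.1283977 ] [ 0.71109928  0.70300929 -0.00475902 -0.00964893] [-22.0660054    0.19612621  29.6261844 ]
253 375 248
[[0.496264   0.20771319 0.065     ]]
```

View pics/w8.png

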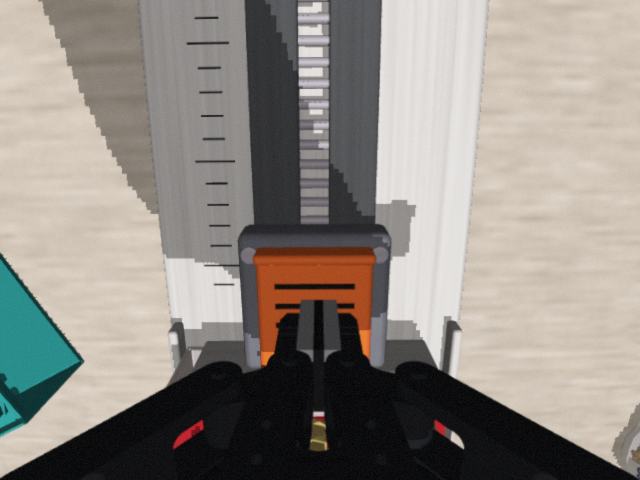

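View pics/top1c.png

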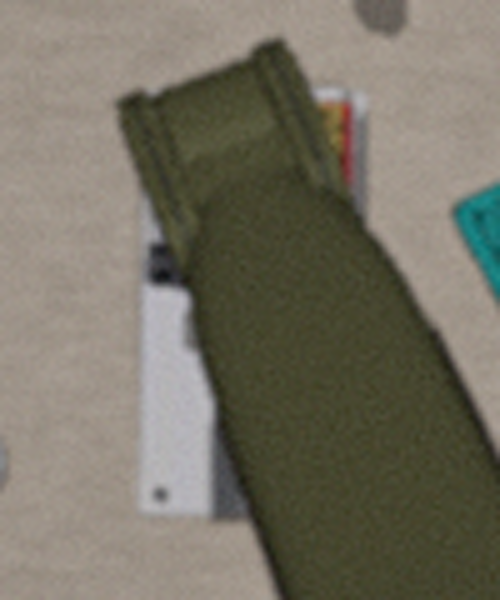

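The stop is confirmed: −22 N along x, the tab is hard down, and the carriage is unchanged in the picture from before this push. The tab centre is at about x = 0.522, 76 mm from where it started. Now I'll lift straight up with a slight forward bias.

Call:
jog_arm --series '[[[0, 1, -3, 0, 0, 0], [0, 1, -8, 0, 0, 0], [0, 1, -14, 0, 0, 0], [0, 0, -25, 0, 0, 0], [0, 0, -60, 0, 0, 0]]]' --claw 0

```text
clock: 6.28
tcp_pos: [0.5307, 0.2069, 0.1873]
orientation: [0.711, 0.703, -0.007, -0.01]
ft_force: [0.3, 0.5, 0.2]
width: -0.0002
```

```bash
python3 - <<'E'
from h import *
from rig import arm
o=arm.get_obs(); im=arm.camera("wrist"); cv2.imwrite("pics/w9.png",im)
print(o["clock"],o["tcp_pos"],o["orientation"],o["ft_force"])
E
```

```text
6.275 [0.53068618 0.20693133 0.18725406] [ 0.71113455  0.70294699 -0.0067555  -0.01037026] [0.25098437 0.54811075 0.15103605]
```

Clear of the tab. I'll back up and off to where the wrist camera can see the whole nest.

Call:
jog_arm --series '[[[0, 0, -62, 0, 0, 0], [0, -40, -100, 0, 0, 0], [0, -80, -140, 0, 0, 0], [0, -80, -140, 0, 0, 0], [0, -80, -140, 0, 0, 0]]]'

```text
clock: 6.95
tcp_pos: [0.4563, 0.2078, 0.3341]
orientation: [0.711, 0.703, -0.002, -0.008]
ft_force: [0.7, 0.3, -1.2]
width: -0.0001
```

```bash
python3 - <<'E'
from h import *
from rig import arm
o=arm.get_obs(); ci=arm.camera_info("wrist"); im=arm.camera("wrist"); cv2.imwrite("pics/w10.png",im)
np.save("w10.npy",ci,allow_pickle=True)
print(o["clock"],o["tcp_pos"],o["ft_force"])
s=arm.camera("scene"); cv2.imwrite("pics/scene2.png",s)
cv2.imwrite("pics/scene2c.png",cv2.resize(s[200:300,240:360],None,fx=5,fy=5,interpolation=cv2.INTER_CUBIC))
s=arm.camera("top"); cv2.imwrite("pics/top2.png",s)
cv2.imwrite("pics/top2c.png",cv2.resize(s[190:310,250:350],None,fx=5,fy=5,interpolation=cv2.INTER_CUBIC))
E
```

```text
6.95 [0.45628669 0.20779862 0.33412746] [ 0.71137577  0.25149635 -1.18439044]
```

View pics/w10.png

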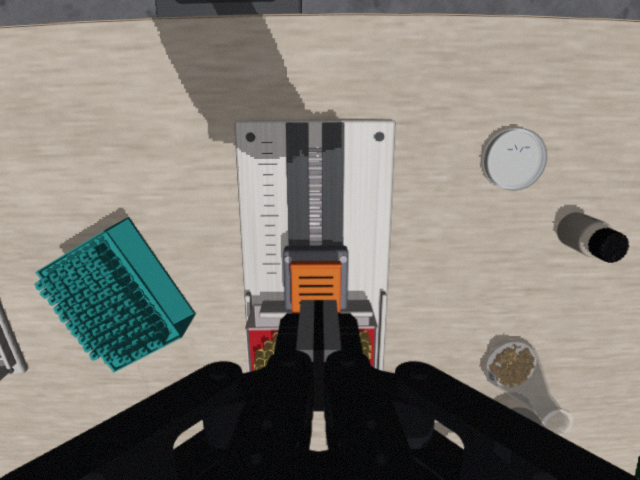

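View pics/scene2c.png

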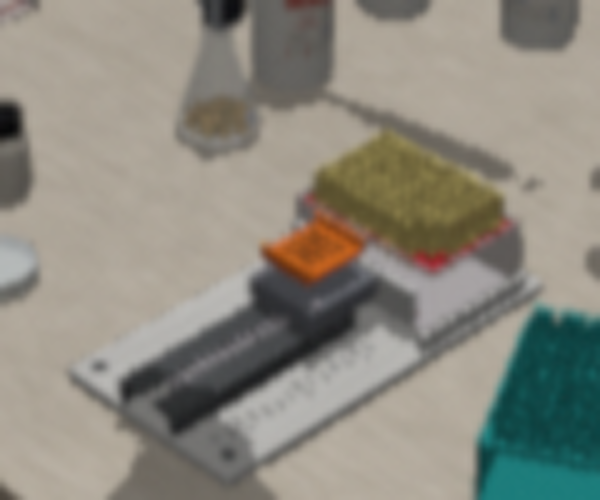

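View pics/top2c.png

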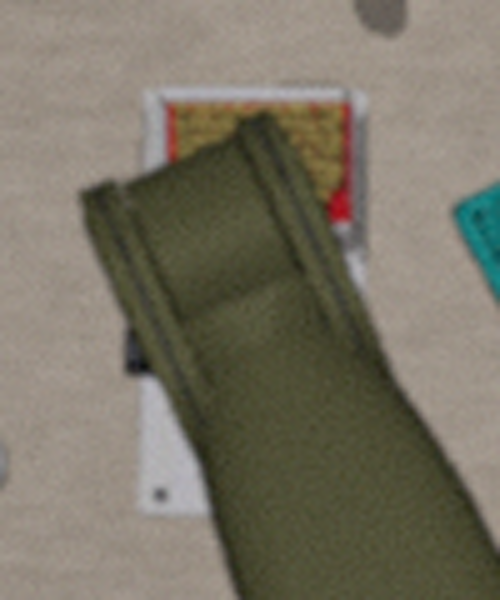

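```bash
python3 - <<'E'
from h import *
from rig import arm
ci=np.load("w10.npy",allow_pickle=True).item(); sc=arm.camera_info("scene")
im=cv2.imread("pics/w10.png"); m=orange(im,(280,250,80,80)); ys,xs=np.nonzero(m); print(xs.min(),xs.max(),ys.min(),ys.max())
for z in (.062,.074): print(z,onz(ci,[[(xs.min()+xs.max())/2,ys.min()-.5]],z), "width",np.diff(onz(ci,[[289,275],[341.5,275]],z-.006)[:,1]))
def sc_c(f,r):
    m=orange(cv2.imread(f),r); ys,xs=np.nonzero(m); return np.array([xs.mean(),ys.mean()])
a=sc_c("pics/scene0.png",(265,245,40,40)); b=sc_c("pics/scene2.png",(285,235,40,35))
pa=proj(sc,[.4465,.2083,.068])[0]; print("bias0",a-pa)
for z in(.056,.068): print(z,"resid after",b-proj(sc,[.5222,.2073,z])[0]-(a-pa))
i0=cv2.imread("pics/scene0.png"); s2=cv2.imread("pics/scene2.png")
print("lidded shift", sc_c("pics/scene2.png",(385,315,35,35))-sc_c("pics/scene0.png",(385,315,35,35)))
E
```

```text
290 340 263 312
0.062 [[0.50237268 0.20687988 0.062     ]] width [0.04737489]
0.074 [[0.49805814 0.20692054 0.074     ]] width [0.04574576]
bias0 [2.20927498 1.14184169]
0.056 resid after [ 0.6444425  -4.31047443]
0.068 resid after [ 0.6537304  -1.22598933]
lidded shift [-0.13313375  0.20446982]
```

```bash
python3 - <<'E'
from rig import arm
o=arm.get_obs(); print(o["clock"],abs(o["joint_velocities"]).max(),o["ft_force"]); print(arm.hand_in())
E
```

```text
7.1 0.0034262547109156485 [ 0.24371115 -0.253444   -0.46858385]
the job is handed in; nothing more can be done
None
```

The open box is clamped in its nest, and I handed the job in at 7.1 s; the hand-in reports no verdict.

**What I did:** I pressed the lock tab about 8 mm down with shut fingertips. I then slid the fence about 76 mm with the tab held down, until it hit its stop (−22 N along the rail, tab hard down). Finally I lifted straight off so the tab could spring up.

**Last checks:**
- **Tab:** in the scene picture its position fits the up height of 68 mm. The residual is about 1 px, against about 4 px for fully pressed down.
- **Fence:** the tab centre is at about x = 0.523. I did not read the joint directly. That it reached the hard stop rests on the force rise and on the carriage not moving when I pushed again.
- **Box:** it looks level between the fence and the end stop. I judged this from the pictures and did not measure its position.
- **Other nest:** the lidded box's tab shifted only 0.2 px in the scene picture, so it did not move.
- **Robot:** it stands clear, with forces close to zero.

**Disagreement:** the first scene-camera reading of the tab's y was 10 mm off the top and wrist cameras. I put that down to the shaded orange area and used the wrist view, which the later contact bore out.

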